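# Assemble the cascade impactor on its base

## Robot

A 7-joint arm with a two-finger parallel gripper is mounted at the origin on the work surface. World frame = base frame: x ahead of the robot, y to its left, z up, the work surface at z = 0. Lengths are in m, angles in rad, forces in N, time in s.
With the tool pointing down it reaches from about 0.4 to 0.9 m from the base axis. Payload 5.5 kg.
Tool frame: the origin (TCP) lies midway between the tips of the shut fingers; the grasp point (between the pads) lies 19 mm behind it (manip.grip_depth is the distance from the TCP to the grasp point, in m); z points along the fingers, y is the line along which they close (so a half turn about z gives the same grasp; the last joint's range is limited). The gripper opens to 92 mm and grips with 3 to 60 N. Pads are 19 mm wide; open, the fingers measure 130 mm over their backs; the gripper's body (75 mm by 190 mm) begins 47 mm behind the grasp point.
Start: joints at [-1.016, 0.501, -0.427, 1.55, 0.221, 1.138, -0.21], TCP at [0.187, 0.623, 0.227] pointing down, gripper open.
Joint ranges: [-2.88, 2.88], [-0.31, 2.03], [-1.54, 1.56], [0.2, 2.42], [-1.41, 4.55], [0.19, 2.02], [-2.57, 2.57]. Speed limits (rad/s): [2.57, 2.57, 3.14, 3.14, 3.14, 3.14, 3.14].

## Interface

Orientations are given as a unit quaternion [x, y, z, w].
In Python, from bench import manip, effector, viewer gives the robot as it stands. Calls block until the motion is done:
- manip.move_pose(position, orientation): joint-space move of the TCP to a pose.
- manip.servo_line(position, ori=None, vel=0.15): straight line of the TCP; ori=None keeps the orientation; vel is the mean speed in m/s.
- manip.movej(angles): joint-space move.
- effector.open_jaws() and effector.close(f_grip=None): open the fingers fully, or close them until they stop; f_grip is the grip in N (None keeps the last).
- manip.sleep(seconds).
- manip.solve_ik(position, orientation): joint angles nearest the present ones, or None.
- viewer.get_image(name): name is "scene" or "side" or "wrist"; returns the picture (400x640x3 uint8, red, green, blue); there is no depth.
- viewer.get_calibration(name): a dict with "vfov" (degrees; the focal length in pixels is half the picture's height over the tangent of half this angle, whatever the lens; pixels are square), "cx", "cy" (the principal point, pixels), "eye" and "attitude" of the camera in the world. Camera axes: x right, y down, z forward; pixel columns grow to the right and rows downward; lengths in m; the calibration is good to about 2 mm. A picture is of the moment at which its call begins: read the wrist's pose just before it. get_calibration takes no time and is no camera call; for the wrist camera it gives the pose at the moment of the call.
A pose or a line that the arm cannot do raises manip.PlanningError and nothing moves.
- manip.hand_in(): hands the job in; it is judged then, once.
Readings, each from a call of its own:
- manip.current_clock(): time.
- manip.current_q(): joint angles.
- manip.current_joint_velocities(): joint speeds.
- manip.current_tau(): joint torques, N m.
- manip.current_tool_pos(): TCP position.
- manip.current_tcp_rot(): TCP orientation.
- manip.current_force(): force on the tool from outside, world axes, zero at the start.
- manip.current_wrist_torque(): the same for the moment, N m.
- manip.current_finger_gap(): finger opening in m.
- manip.current_gripper_force(): force on a finger pad.
Only numpy, scipy, OpenCV 4.12 (cv2) and the standard library are available. Lean on these libraries where they do the work, as an engineer would, in place of code of your own. Each camera call takes 0.05 s, during which the arm holds its last target. There are 200 camera calls.

## Task

Assemble the air sampler upright on the black base screwed to the table, one piece at a time: first the blue stage into the base, then the yellow stage on it, then the red stage, and last the steel inlet that stands on the magnetic stirrer, each set down without dropping it and seated fully home in the socket below. Leave the green spare stage where it is and do not knock or push the amber vial.

Things in the scene. Friction and masses are not known exactly. Their poses are not given: they have to be found in the camera images.
- blue_stage_mid (a point): loose round blue stage, 54 mm across, 41 mm tall, 0.12 kg: metal foot (lowest 6 mm, 41 mm across, tapered to 35 mm) under a plain blue body 35 mm tall; on top a socket 45 mm across, 8 mm deep, with 14 tiny dark jet holes in its floor. Point: its centre, 20.5 mm above its underside; z up its axis. Seated, its body rests on the rim below, its foot in the socket: each stage adds 35 mm
- yellow_stage_mid (a point): loose round yellow stage, 54 mm across, 41 mm tall, 0.12 kg: metal foot (lowest 6 mm, 41 mm across, tapered to 35 mm) under a plain yellow body 35 mm tall; on top a socket 45 mm across, 8 mm deep, with 8 dark jet holes in its floor. Point: its centre, 20.5 mm above its underside; z up its axis. Seated, its body rests on the rim below, its foot in the socket: each stage adds 35 mm
- red_stage_mid (a point): loose round red stage, 54 mm across, 41 mm tall, 0.12 kg: metal foot (lowest 6 mm, 41 mm across, tapered to 35 mm) under a plain red body 35 mm tall; on top a socket 45 mm across, 8 mm deep, with 4 large dark jet holes in its floor. Point: its centre, 20.5 mm above its underside; z up its axis. Seated, its body rests on the rim below, its foot in the socket: each stage adds 35 mm
- inlet_mid (a point): loose steel inlet, 75 mm tall, 0.15 kg, on the pale round plate of the white stirrer (160 by 150 mm, plate top 70 mm above the table). From its underside up: the same 6 mm foot, a 54 mm flange to 14 mm, a cone to 30 mm, then a tube 28 mm across to 75 mm: grip the tube. Point: its centre, 37.5 mm above its underside; z up its axis. Seated, its flange rests on the rim below
- base_rim (a point): sampler base, fixed: black disc foot 84 mm across, 10 mm thick, then a 54 mm round body up to a steel rim 38 mm above the table, with an open socket 45 mm across, 8 mm deep; a brass nipple sticks out of one side to 46 mm from the axis, 18 mm up. Point: on the axis, level with the rim's top; z up
- green_stage_mid (a point): loose round green stage, 54 mm across, 41 mm tall, 0.12 kg: metal foot (lowest 6 mm, 41 mm across, tapered to 35 mm) under a plain green body 35 mm tall; on top a socket 45 mm across, 8 mm deep, with 10 small dark jet holes in its floor. Point: its centre, 20.5 mm above its underside; z up its axis. Seated, its body rests on the rim below, its foot in the socket: each stage adds 35 mm. The spare: it is to stay where it is
- vial_mid (a point): bystander: small loose amber glass vial with a black cap, 28 mm in diameter and 50 mm tall, standing among the stages. This point is its centre, 25 mm above its underside; z is its axis, up
Not all that is in view belongs to the job. Leave any purple look-alike of the part that bears red_stage_mid alone.

How it is judged:
By the outcome, as a careful person would: the job done as asked, in the order asked, and still so for the second after the job is handed in, with the robot touching nothing.
It also fails if it takes over 118 s, if anything falls off the work surface, if the arm or the gripper's body presses on something with over 40 N, if the wrist force passes 120 N, or if a joint passes its speed limit or range.

## Working session

There is one attempt and no reset: what is moved stays moved. The work goes in short steps, each a Python script; the robot and the scene stay as the last script left them, time stands still between calls to the robot, and variables do not carry over. Pictures are saved under pics/ and viewed, at most 14 in all, crops included, and the job is handed in when it is done.

```bash
mkdir -p pics; ls
python3 - <<'E'
from bench import manip, effector, viewer
import cv2
for n in ("scene","side","wrist"):
    c=viewer.get_calibration(n); print(n,c)
    cv2.imwrite(f"pics/{n}0.png",cv2.cvtColor(viewer.get_image(n),cv2.COLOR_RGB2BGR))
print(manip.current_tool_pos(),manip.current_tcp_rot(),manip.current_clock())
E
```

```text
pics
scene {'vfov': 45.06461748942667, 'cx': 324.70329357656243, 'cy': 196.14523410408543, 'eye': array([ 0.8233721 , -0.49345525,  0.79722179]), 'attitude': array([ 0.90575261,  0.2259724 , -0.0801832 , -0.34945578])}
side {'vfov': 50.33339587117293, 'cx': 322.3771915053987, 'cy': 202.2992236019181, 'eye': array([ 0.23788506, -0.62427228,  0.81762956]), 'attitude': array([ 0.90370953, -0.16718633,  0.0799627 , -0.38595827])}
wrist {'vfov': 69.74624113217885, 'cx': 317.4697768652314, 'cy': 200.05789467268582, 'eye': array([0.12009776, 0.64189719, 0.38457977]), 'attitude': array([0.79556648, 0.59160097, 0.07683959, 0.10572579])}
[0.1868513  0.62200288 0.22592139] [ 1.45347414e-01  9.89380390e-01 -7.43185258e-04 -1.45792792e-04] 0.15
```

View pics/scene0.png

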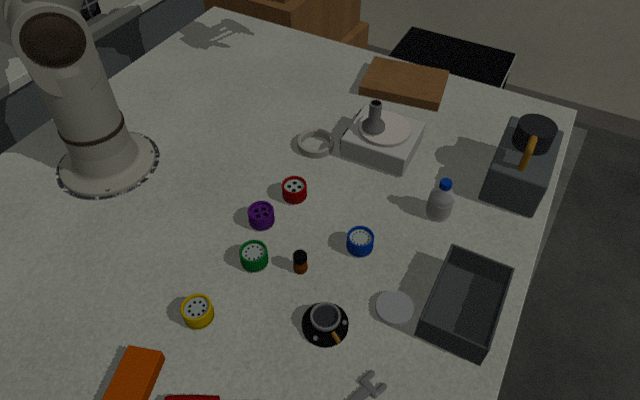

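View pics/side0.png

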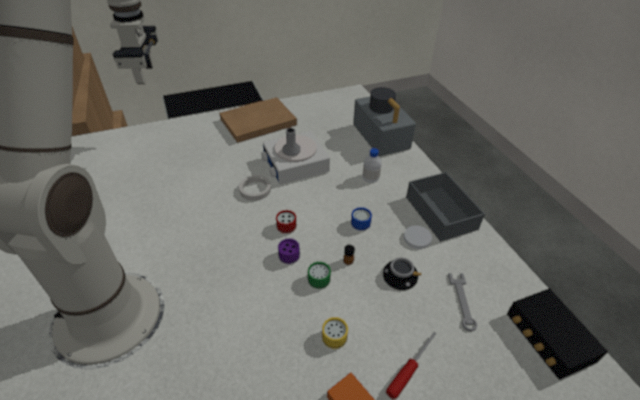

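The scene view shows red at (295,188), purple look-alike at (261,214), green (254,254), yellow (198,310), blue (361,240), the base at (325,320), vial (300,262) and inlet on the stirrer at (376,115). Candidates for "red": (295,188) is red, with 4 large holes, and (261,214) is purple. The first one fits; I'll confirm it in a crop.

```bash
cat > h.py <<'E'
from bench import manip, effector, viewer
import cv2, numpy as np
from scipy.spatial.transform import Rotation as R
def ray_plane(c,px,z):
    f=200/np.tan(np.radians(c["vfov"])/2)
    d=R.from_quat(c["attitude"]).apply([(px[0]-c["cx"])/f,(px[1]-c["cy"])/f,1])
    return (c["eye"]+d*(z-c["eye"][2])/d[2])[:2]
def project(c,p):
    f=200/np.tan(np.radians(c["vfov"])/2)
    q=R.from_quat(c["attitude"]).inv().apply(np.array(p)-c["eye"])
    return q[0]/q[2]*f+c["cx"], q[1]/q[2]*f+c["cy"]
def save(n,im): cv2.imwrite(f"pics/{n}.png",cv2.cvtColor(im,cv2.COLOR_RGB2BGR))
E
python3 - <<'E'
from h import *
S=dict(red=(295,185,.041),purple=(261,210,.041),green=(254,250,.041),yellow=(198,305,.041),blue=(361,235,.041),base=(325,316,.038),vial=(300,256,.05),inlet=(376,103,.145))
D=dict(red=(286,216),purple=(289,245),green=(320,270),yellow=(336,326),blue=(361,214),base=(402,267),vial=(349,248),inlet=(291,130))
cs,cd=viewer.get_calibration("scene"),viewer.get_calibration("side")
for k,(u,v,z) in S.items(): print(k,ray_plane(cs,(u,v),z).round(4),ray_plane(cd,D[k],z).round(4))
im=cv2.imread("pics/scene0.png")[80:350,150:440]
cv2.imwrite("pics/crop0.png",cv2.resize(im,None,fx=2.2,fy=2.2,interpolation=cv2.INTER_CUBIC))
E
```

```text
red [0.4434 0.1122] [0.4405 0.1167]
purple [0.4175 0.0179] [0.4174 0.0215]
green [ 0.4603 -0.0731] [ 0.46  -0.074]
yellow [ 0.4391 -0.218 ] [ 0.4395 -0.2171]
blue [0.6257 0.0568] [0.6235 0.0561]
base [ 0.644  -0.1306] [ 0.6404 -0.1304]
vial [ 0.548  -0.0489] [ 0.5445 -0.0444]
inlet [0.528  0.3296] [0.5292 0.3329]
```

View pics/crop0.png

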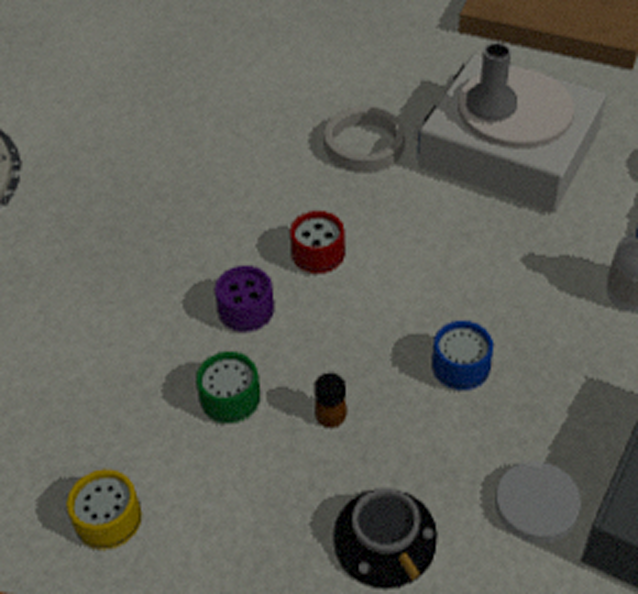

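Crop confirms: the red stage (bright ring, 4 large holes) is at about crop (318,235) = scene (295,187); purple at crop (245,290) is left alone. I'll look at the base and blue stage from the wrist.

```bash
cat >> h.py <<'E'
def ori(az): return (R.from_euler('z',az+np.pi/2)*R.from_euler('x',np.pi)).as_quat()
def goto(x,y,z,az=None): 
    az=np.arctan2(y,x) if az is None else az
    manip.move_pose([x,y,z],ori(az))
E
python3 - <<'E'
from h import *
c=viewer.get_calibration("wrist"); r=R.from_quat(manip.current_tcp_rot())
print("cam in tool",r.inv().apply(c["eye"]-manip.current_tool_pos()).round(4),r.inv().apply(R.from_quat(c["attitude"]).apply([0,0,1])).round(3), r.inv().apply(R.from_quat(c["attitude"]).apply([1,0,0])).round(3))
for n,(x,y) in dict(base=(.642,-.13),blue=(.6245,.0565)).items():
    goto(x,y,.2); print(n,manip.current_clock(),manip.current_q().round(2),manip.current_tool_pos())
    c=viewer.get_calibration("wrist"); im=viewer.get_image("wrist"); save("w_"+n,im)
    np.save(n+".npy",c,allow_pickle=True)
    print(project(c,(x,y,.04)))
a,b=[cv2.imread(f"pics/w_{n}.png") for n in("base","blue")]
cv2.imwrite("pics/w2.png",np.vstack([a[:300],b[:300]]))
E
```

```text
cam in tool [ 0.0697 -0.0003 -0.1588] [-0.259 -0.001  0.966] [-0.001  1.     0.001]
base 3.2333 [-0.02  0.51  0.25  1.58 -0.14  1.07  0.06] [ 0.64231149 -0.12850077  0.19992945]
(np.float64(317.7092546499437), np.float64(187.2904837521147))
blue 4.0583 [-0.24  0.45  0.15  1.65 -0.07  1.04  0.02] [0.62463481 0.05575868 0.20012805]
(np.float64(317.74513399625476), np.float64(185.12989924785134))
```

View pics/w2.png

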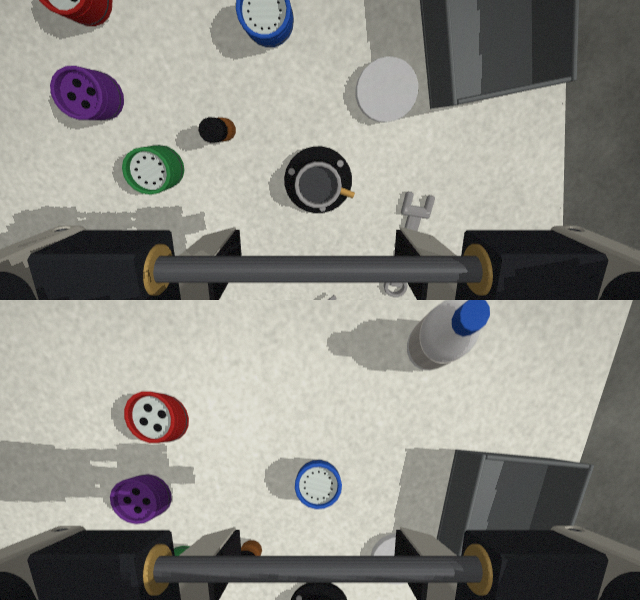

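Wrist view, top: base rim at about (318,185), vial (216,130), green (152,168). Bottom: blue is at (318,184). I'll fit the blue from its outline and the base from a zoomed crop.

```bash
cat >> h.py <<'E'
from scipy.optimize import fsolve
def circ(c,x,y,z,r): return [project(c,(x+r*np.cos(a),y+r*np.sin(a),z)) for a in np.linspace(0,2*np.pi,60)]
def cen(h):
    m=cv2.moments(h); return np.array([m["m10"],m["m01"]])/m["m00"]
HUE=dict(blue=(105,125),yellow=(20,33),red=(0,8))
def locate(c,im,color,guess,lo=.006,hi=.041,r=.027):
    """fit a stage's xy: centroid of the outline of its coloured body vs the model's"""
    hsv=cv2.cvtColor(im,cv2.COLOR_RGB2HSV); h0,h1=HUE[color]
    m=cv2.inRange(hsv,(h0,110,40),(h1,255,255))
    if color=="red": m|=cv2.inRange(hsv,(172,110,40),(180,255,255))
    g=project(c,(*guess,.03))
    cs=[k for k in cv2.findContours(m,cv2.RETR_EXTERNAL,cv2.CHAIN_APPROX_NONE)[0] if cv2.contourArea(k)>200]
    k=min(cs,key=lambda k:np.linalg.norm(cen(k)-g)); H=cv2.convexHull(k)
    model=lambda p:cv2.convexHull(np.float32(circ(c,*p,lo,r)+circ(c,*p,hi,r)))
    p=fsolve(lambda p:cen(model(p))-cen(H),guess,epsfcn=1e-4)
    return p,cv2.contourArea(H)/cv2.contourArea(model(p))
E
python3 - <<'E'
from h import *
rd=lambda n:(np.load(n+".npy",allow_pickle=True).item(),cv2.cvtColor(cv2.imread(f"pics/w_{n}.png"),cv2.COLOR_BGR2RGB))
print(locate(*rd("blue"),"blue",(.6245,.0565)), locate(*rd("base"),"blue",(.6245,.0565)))
c,im=rd("base")
x0,y0=270,135
z=cv2.resize(cv2.cvtColor(im,cv2.COLOR_RGB2BGR)[y0:y0+95,x0:x0+100],None,fx=6,fy=6,interpolation=cv2.INTER_CUBIC)
for p in circ(c,.642,-.130,.038,.027)+circ(c,.642,-.130,.038,.0225): cv2.circle(z,(int((p[0]+.5-x0)*6),int((p[1]+.5-y0)*6)),1,(0,255,0),-1)
cv2.imwrite("pics/bz.png",z)
E
```

```text
(array([0.62472214, 0.05525257]), 0.9284236531873785) (array([0.62385716, 0.04762559]), 0.6790071489560818)
```

View pics/bz.png

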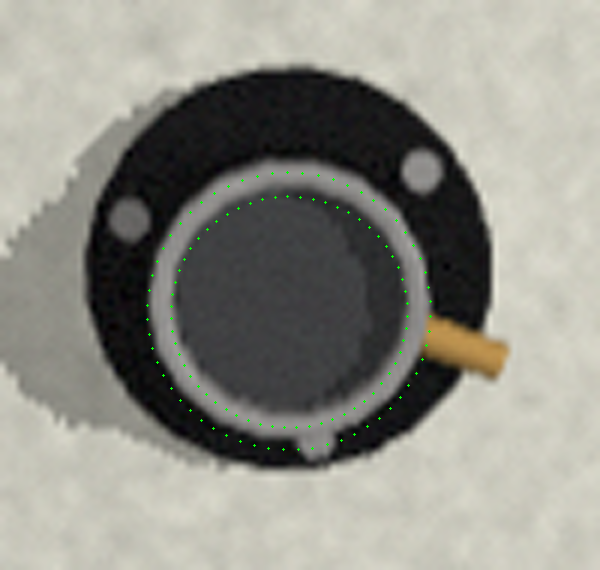

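Base rim in the crop: outer edge spans x 151–430 and y 157–437, centre (290.5,297). That is 2.3 px above the model, so the base is at about (0.6428,-0.1273). I'll grasp blue and place it with force checks.

```bash
cat >> h.py <<'E'
BASE=np.array([.6428,-.1273])
def F(): return np.array(manip.current_force())
def st(s): print(s,"t%.1f"%manip.current_clock(),"p",np.round(manip.current_tool_pos(),4),"F",F().round(1),"gap %.4f"%manip.current_finger_gap(),flush=True)
def pick(x,y,ztcp,up,n=30,hover=.07):
    goto(x,y,ztcp+hover); manip.servo_line([x,y,ztcp],vel=.12); st("at")
    effector.close(n); st("closed"); 
    d=manip.current_tool_pos()
    manip.servo_line([x,y,up],vel=.2); st("lifted"); return d
def lower(x,y,z,limit=7,down=.002,step=.0012):
    """z: TCP height expected at seating; approach to 12 mm above, then step until contact"""
    manip.servo_line([x,y,z+.012],vel=.12); manip.sleep(.2); f0=F(); st("pre")
    k=z+.009
    while k>z-down:
        manip.servo_line([x,y,k],vel=.03); f=F()-f0
        if np.linalg.norm(f)>limit: break
        k-=step
    st("contact dF %s cmd %.4f"%(f.round(1),k)); return manip.current_tool_pos()[2]-z
E
python3 - <<'E'
from h import *
d=pick(.6247,.0553,.009,.13)
goto(*BASE,.13); st("over")
e=lower(*BASE,d[2]+.032); print("err",e)
save("s1",np.hstack([viewer.get_image("scene")[250:390,240:420],viewer.get_image("side")[200:340,320:500]]).repeat(2,0).repeat(2,1))
E
```

```text
at t5.4 p [0.6256 0.0553 0.0099] F [-0.1  0.5  0.7] gap 0.0919
closed t6.1 p [0.6249 0.0553 0.0092] F [ 0.4  1.6 -0.5] gap 0.0537
lifted t6.8 p [0.6237 0.0553 0.1289] F [-0.4  0.2 -0.8] gap 0.0536
over t7.6 p [ 0.6419 -0.1277  0.1285] F [-0.5  0.9 -0.2] gap 0.0536
pre t8.6 p [ 0.6436 -0.1275  0.0543] F [-0.6  0.3 -1.4] gap 0.0537
contact dF [-3.5  1.9 13.6] cmd 0.0394 t11.1 p [ 0.643  -0.1274  0.0411] F [-4.1  2.2 12.3] gap 0.0536
err -7.744193330262716e-05
```

View pics/s1.png

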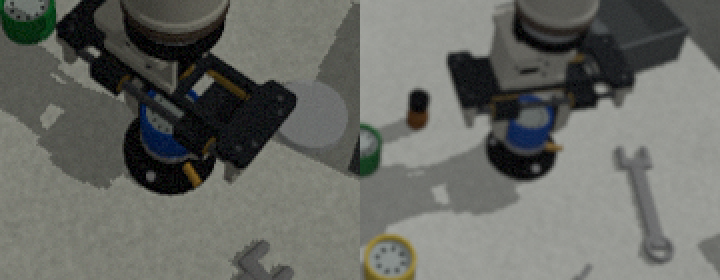

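Blue is in the socket, at the seated height to within 0.1 mm. I'll release, check it from above, then view yellow, and pick and place it.

```bash
cat >> h.py <<'E'
def view(color,x,y,z,lo,hi,tag=None):
    goto(x,y,z); manip.sleep(.2)
    c=viewer.get_calibration("wrist"); im=viewer.get_image("wrist")
    if tag: save(tag,im)
    r=locate(c,im,color,(x,y),lo,hi); print(color,r); return r[0]
def release(up):
    effector.open_jaws(); p=manip.current_tool_pos(); manip.servo_line([p[0],p[1],up],vel=.2); st("released")
E
python3 - <<'E'
from h import *
release(.15)
view("blue",*BASE,.23,.038,.073,"b1")
p=view("yellow",.4393,-.2175,.2,.006,.041,"y1"); st("v")
im=np.vstack([cv2.imread("pics/b1.png")[:260],cv2.imread("pics/y1.png")[:300]]); cv2.imwrite("pics/by.png",im)
E
```

```text
released t12.7 p [ 0.6421 -0.1269  0.1491] F [-0.1  0.3  0.2] gap 0.0916
blue (array([ 0.64280806, -0.12661308]), 0.9696073088970726)
yellow (array([ 0.43546501, -0.22119823]), 0.9361550178555623)
v t14.5 p [ 0.4406 -0.217   0.2   ] F [-0.1  0.5 -0.2] gap 0.0919
```

View pics/by.png

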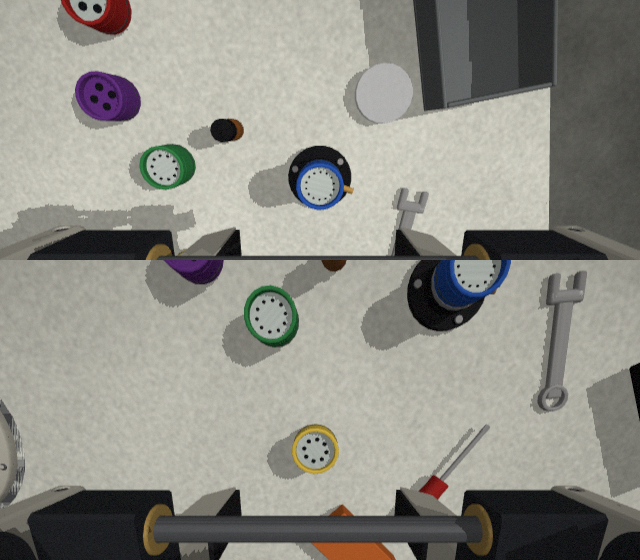

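Blue sits at image (320,186), concentric on the base. Yellow is at (315,190) in its own view. I'll take a closer look at yellow on the way down, then grasp.

Run:
```python
from h import *
p=view("yellow",.436,-.2208,.11,.006,.041,"y2"); c=viewer.get_calibration("wrist")
im=cv2.imread("pics/y2.png")
for q in circ(c,*p,.041,.027)+circ(c,*p,.041,.0225): cv2.circle(im,(round(q[0]),round(q[1])),0,(255,0,255),-1)
cv2.imwrite("pics/y2z.png",cv2.resize(im[110:290,220:420],None,fx=3,fy=3)); st("v")
```

```text
yellow (array([ 0.43559492, -0.22103037]), 0.9498914932156953)
v t15.2 p [ 0.4377 -0.2213  0.1118] F [ 0.2 -0.6 -0.1] gap 0.0917
```

View pics/y2z.png

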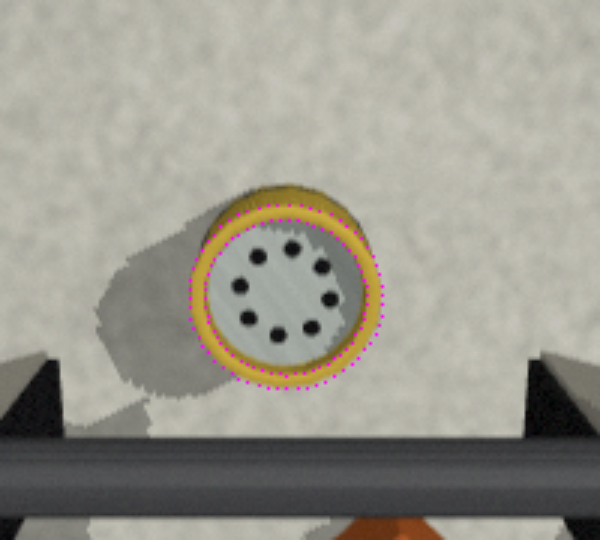

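The model circle matches the yellow rim (centre near crop (287,297)), so the measurement is good.

Run:
```python
from h import *
d=pick(.4355,-.221,.009,.16,hover=.05)
T=(.6428,-.1268)
goto(*T,.16); st("over")
e=lower(*T,d[2]+.067); print("err",e)
if abs(e)<.0015:
    release(.19)
    view("yellow",*T,.26,.073,.108,"y3")
    view("red",.442,.1145,.2,.006,.041,"r1"); st("v")
    cv2.imwrite("pics/yr.png",np.vstack([cv2.imread("pics/y3.png")[:260],cv2.imread("pics/r1.png")[:300]]))
```

```text
at t16.1 p [ 0.4361 -0.2214  0.0098] F [-0.4  0.  -0.2] gap 0.0919
closed t16.8 p [ 0.4357 -0.2211  0.0091] F [0.1 0.2 2.2] gap 0.0536
lifted t17.7 p [ 0.4346 -0.2205  0.159 ] F [ 0.4  0.2 -1.3] gap 0.0541
over t18.6 p [ 0.6408 -0.1287  0.1588] F [ 0.2 -1.3 -0.9] gap 0.0533
pre t19.6 p [ 0.6436 -0.127   0.0893] F [-0.6 -0.5 -1.6] gap 0.0538
contact dF [-4.9  0.9 14.5] cmd 0.0743 t22.1 p [ 0.643  -0.1269  0.0761] F [-5.5  0.3 12.8] gap 0.0538
err 7.425628907292703e-06
released t23.6 p [ 0.642  -0.1265  0.189 ] F [-0.1 -0.8 -0. ] gap 0.0915
yellow (array([ 0.6426743 , -0.12679936]), 0.9456986529460992)
red (array([0.43886289, 0.1141769 ]), 0.9356803955384299)
v t25.7 p [0.4428 0.1138 0.2001] F [-0.7 -0.9 -0.7] gap 0.0915
```

View pics/yr.png

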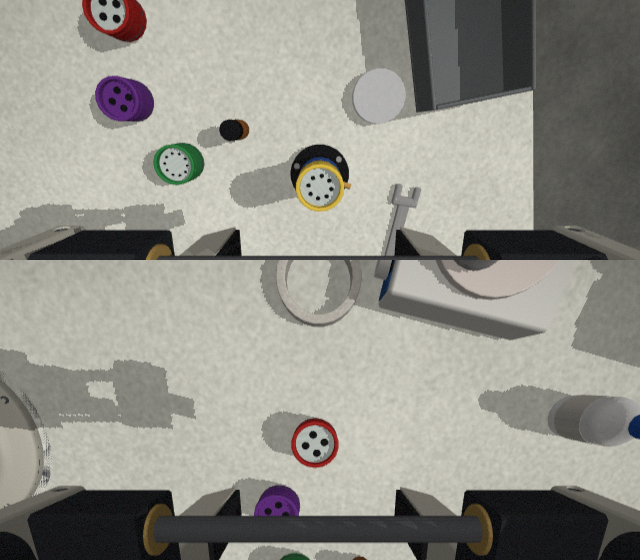

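Yellow is seated at (320,186), concentric. Red is at (315,183) in its view, with purple clear at (277,245). Red next, then a look at the inlet.

Run:
```python
from h import *
d=pick(.4389,.1142,.009,.19)
T=(.6428,-.1268)
goto(*T,.19); st("over")
e=lower(*T,d[2]+.102); print("err",e)
if abs(e)<.0015:
    release(.22)
    view("red",*T,.28,.108,.143,"r3")
    x,y=.5285,.331
    goto(x,y,.26); manip.sleep(.2); c=viewer.get_calibration("wrist"); im=viewer.get_image("wrist"); save("i1",im); np.save("i1.npy",c,allow_pickle=True)
    st("v"); b=cv2.imread("pics/i1.png")
    for q in circ(c,x,y,.145,.014): cv2.circle(b,(round(q[0]),round(q[1])),0,(0,255,0),-1)
    z=cv2.resize(b[80:260,220:420],None,fx=3,fy=3,interpolation=cv2.INTER_NEAREST)
    cv2.imwrite("pics/ri.png",np.hstack([z,cv2.resize(cv2.imread("pics/r3.png")[100:280,287:353],None,fx=3,fy=3)]))
```

```text
at t27.0 p [0.4399 0.1145 0.0099] F [0.1 0.8 0.4] gap 0.0918
closed t27.6 p [0.4391 0.1143 0.0091] F [-0.4 -0.7  2.7] gap 0.0535
lifted t28.7 p [0.4379 0.1139 0.189 ] F [-1.2 -0.3 -1.7] gap 0.0535
over t29.9 p [ 0.6423 -0.1242  0.1894] F [-0.2  1.5 -1.6] gap 0.0536
pre t30.8 p [ 0.6436 -0.127   0.1243] F [ 0.3 -0.6 -1.1] gap 0.0537
contact dF [-4.8  3.1 12.9] cmd 0.1093 t33.3 p [ 0.643  -0.1269  0.1111] F [-4.5  2.4 11.8] gap 0.0538
err 1.9523409947319603e-05
released t34.8 p [ 0.6421 -0.1265  0.219 ] F [-0.2  0.2  0. ] gap 0.0920
red (array([ 0.6426698 , -0.12690974]), 0.9394902574892564)
v t37.4 p [0.5291 0.3301 0.26  ] F [ 0.2 -0.1  0.4] gap 0.0918
```

View pics/ri.png

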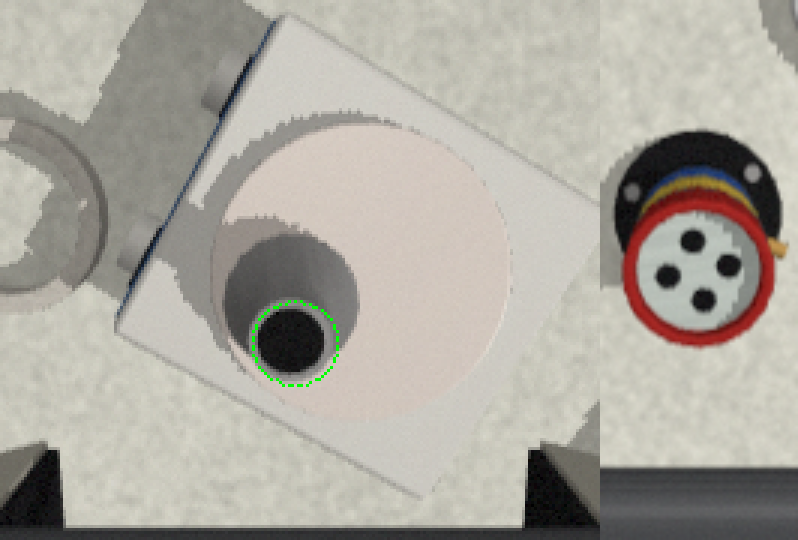

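Red is on the stack. The inlet tube's top is at crop (290.5,340.5), about 1 mm from the guess. Now I'll pick and place the inlet.

Run:
```python
from h import *
c=np.load("i1.npy",allow_pickle=True).item()
p=ray_plane(c,(220+290.5/3-.4,80+340.5/3-.4),.145); print(p)
d=pick(*p,.106,.215,n=30,hover=.06)
T=(.6428,-.1268)
goto(*T,.215); st("over")
e=lower(*T,d[2]+.067); print("err",e)
save("f1",np.hstack([viewer.get_image("scene")[200:390,240:420],viewer.get_image("side")[170:360,320:500]]).repeat(2,0).repeat(2,1))
```

```text
[0.52650202 0.33125054]
at t38.5 p [0.5274 0.3318 0.1072] F [ 1.4 -0.1  0.5] gap 0.0917
closed t39.5 p [0.5265 0.3312 0.1059] F [ 0.3  0.6 -0.1] gap 0.0277
lifted t40.2 p [0.5257 0.3308 0.2138] F [ 0.2 -0.5 -2.7] gap 0.0276
over t41.9 p [ 0.6433 -0.124   0.2148] F [ 0.2 -0.  -1.4] gap 0.0275
pre t42.5 p [ 0.6435 -0.1268  0.1859] F [-0.2  0.7 -1.6] gap 0.0277
contact dF [-3.   0.  10.3] cmd 0.1711 t45.0 p [ 0.6433 -0.1269  0.1727] F [-3.2  0.8  8.8] gap 0.0273
err -0.00020128577999947717
```

View pics/f1.png

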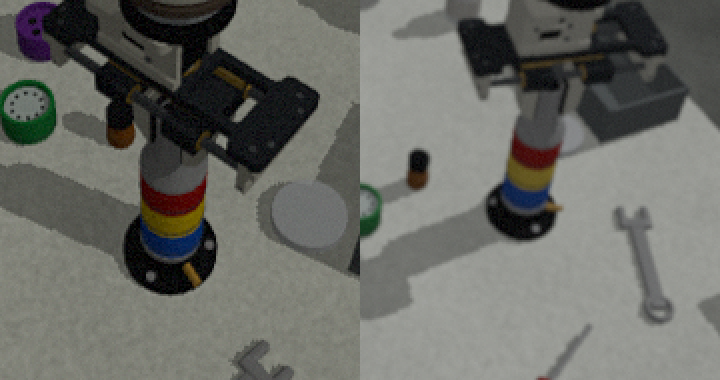

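The inlet is at its seated height on a straight stack, and the vial and green stage are unmoved. Releasing, retreating and taking a last look.

Run:
```python
from h import *
release(.3)
q=manip.current_tool_pos(); goto(.5,.2,.35); manip.sleep(.5); st("away")
save("f2",np.hstack([viewer.get_image("scene")[170:360,200:400],viewer.get_image("side")[150:340,280:480]]).repeat(2,0).repeat(2,1))
```

```text
released t47.1 p [ 0.6421 -0.1265  0.2987] F [-0.8 -0.2 -0.3] gap 0.0914
away t48.9 p [0.5001 0.1998 0.3499] F [-1.  -0.8 -0.4] gap 0.0916
```

View pics/f2.png

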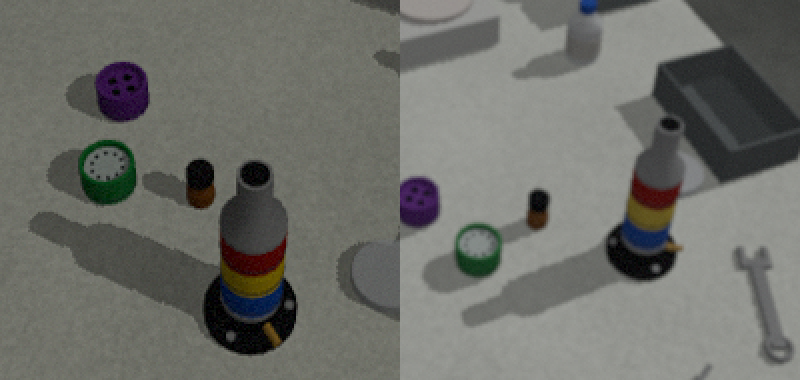

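The full stack stands straight: base, blue, yellow, red and inlet, with the tube top at (256,172). The vial at (200,183) and the green stage at (107,170) are undisturbed.

```bash
python3 -c "
from bench import manip
print(manip.hand_in())"
```

```text
the job is handed in; nothing more can be done
None
```

The air sampler is assembled on the base in the order asked (blue, yellow, red, then the inlet), with each piece within 0.2 mm of its seated height, the green spare and the vial untouched, and the job handed in at about 49 s.

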